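# Feed a blank into the guarded shear with the push stick

### The arm

A 6-joint arm with a two-finger parallel gripper is mounted at the origin on a cart in front of the work surface, level with it; the furniture and walls round the work are solid. World frame = base frame: x ahead of the robot, y to its left, z up, the work surface at z = 0. Lengths are in m, angles in rad, forces in N, time in s.
With the tool pointing down it reaches from about 0.3 to 0.85 m from the base axis. Payload 5.4 kg.
Tool frame: the origin (TCP) lies midway between the tips of the shut fingers; the grasp point (between the pads) lies 19 mm behind it; z points along the fingers, y is the line along which they close (so a half turn about z gives the same grasp; the last joint's range is limited). The gripper opens to 85 mm and grips with 20 to 120 N. Pads are 22 mm wide; open, the fingers measure 114 mm over their backs; the gripper's body (76 mm by 85 mm) begins 54 mm behind the grasp point. The pads swing forward as they close: fully open they stand 13 mm farther back than shut.
Start: joints at [-1.555, 0.158, 1.597, -0, 1.386, -0.21], TCP at [0.129, -0.56, 0.231] pointing down, gripper open.
Joint ranges: [-2.91, 2.91], [-0.94, 2.29], [0.18, 2.7], [-1.29, 4.43], [0.17, 2.64], [-3, 3]. Speed limits (rad/s): [2.57, 2.57, 3.14, 3.14, 3.14, 3.14].

### API

Orientations are given as a unit quaternion [w, x, y, z].
In Python, from cell import get_obs, grab_frame, get_calibration, sign_off gives the robot as it stands.
- The arm moves only by the shell command python3 -m jog 'ROWS' [FORCE]. ROWS is JSON, one flat list of numbers, 7 for each row, row after row: the shift along the tool's x, y, z in cm, then the turn, a rotation vector about the tool's x, y, z in rad, then the opening, from 0 (shut) to 1 (fully open). A call has 1 to 5 rows; each row shifts and turns the commanded pose from where the row before left it, along the tool's axes as they then stand; what a row does not reach is not made up. A row lasts 1/12 s, in which the tool goes at most 41.7 mm and 7.16 degrees, less where a joint would pass 70% of its speed; a pose out of reach is approached as far as the arm can. A call is refused whole if a number of a shift passes 4.17 or a number of a turn 0.125, either way. A call with a gripper value outside its range is refused whole. The fingers move at their own pace and stop on an object; FORCE is the grip in N (left out, the last holds). Time passes only in rows, so rows that do not move let the fingers close. It gives the time, the measured TCP pose, the force, the opening and the grip force at its end, in the units of the state.
- get_obs(): the state, without advancing time (a new reading comes with each control period).
- grab_frame(name): name is "scene" or "top" or "wrist"; returns the picture (384x512x3 uint8, red, green, blue); there is no depth.
- get_calibration(name): a dict with "fov_y" (degrees; the focal length in pixels is half the picture's height over the tangent of half this angle, whatever the lens; pixels are square), "cx", "cy" (the principal point, pixels), "eye" and "orientation" of the camera in the world; the wrist camera has in their place "hand_eye" (4x4, takes a point from camera to tool coordinates, whose origin is the TCP and whose axes are the flange's). Camera axes: x right, y down, z forward; pixel columns grow to the right and rows downward; lengths in m; the calibration is good to about 2 mm. A picture is of the moment at which its call begins: read the wrist's pose just before it. get_calibration takes no time and is no camera call.
- sign_off(): hands the job in; it is judged then, once.
The state is a dict: "time": time; "joint_positions": joint angles; "qvel": joint speeds; "joint_torque": joint torques, N m; "ee_pos": TCP position; "ee_rot": TCP orientation; "ft_force": force on the tool from outside, world axes, zero at the start; "moment": the same for the moment, N m; "finger_gap": finger opening in m; "grip_force": force on a finger pad.
Only numpy, scipy, OpenCV 4.12 (cv2) and the standard library are available. Lean on these libraries where they do the work, as an engineer would, in place of code of your own. Each camera call takes 0.05 s, during which the arm holds its last target. There are 200 camera calls.

### The job

Lay the loose steel blank lengthwise on the infeed bed of the yellow-hooded shear, then use the push stick behind it to feed it through the low mouth until it meets the hidden drag stop and has pushed that stop in by about 5 mm: push gently, never ramming the blank or driving the stop in much farther, and keep the fingers off the blank once it goes under the hood. Draw the stick out, leave it lying flat on the bench top, off the shear's bed, and do not disturb the mug, the tape measure or the jar.

Things in the scene. Friction and masses are not known exactly. Their poses are not given: they have to be found in the camera images.
- shear: bench strip shear with a yellow hood, fixed. x is the feed direction (into the mouth), y left of it, z up; origin on the bench top under the middle of the mouth. Its flat aluminium bed, 96 mm wide, top 12 mm over the bench, runs from x = -0.16 to 0.24. The hood, 82 mm wide, top 52 mm over the bench, covers x = 0 to 0.225, closed at the back; a blue housing on it is 134 mm high
- mouth (a point): middle of the mouth at bed level, 12 mm over the bench; axes as the shear's. The mouth and the straight throat behind it are 42 mm wide and 30 mm high. Two steel lead-ins 14 mm high before the mouth funnel from about 62 mm wide at x = -0.033 to the throat's width at x = 0
- stop (a joint): how far (m) the red drag stop, hidden in the throat, is pushed in along the feed: 0 untouched, 0.014 end of travel, about 0.005 wanted. It yields only to about 6 N and stays where left (no spring). Its untouched face is clamped somewhere from 105 to 155 mm behind the mouth, differently each time; that depth is not reported: feel for it. Blank and stick slide with 1 to 4 N before it is met
- blank: the workpiece, a loose flat steel bar 90 mm long (x), 36 mm wide (y), 12 mm thick (z), 0.2 to 0.4 kg, both ends alike, two dark hole marks; origin at the centre of its underside. It starts flat on the bench
- push_stick: loose push stick, 0.16 kg: plywood blade 210 x 28 x 14 mm with an upright orange grip 40 mm long (x), 22 mm wide (y), top 78 mm above the sole. Origin on the sole under the grip's middle; x along the blade to its nose, z up. Nose 180 mm ahead, tail 30 mm behind. A lip reaches 8 mm beyond the nose, 15.5 to 23.5 mm above the sole, to lie over the end of the blank. Starts flat on the bench
- stick_nose (a point): middle of the push stick's square nose face below the lip, 180 mm ahead of the grip's middle and 7 mm above the sole
- coffee_mug: white coffee mug, 92 x 127 x 95 mm, a bystander; origin at the centre of its underside
- tape_measure: yellow and black tape measure, 70 x 75 x 35 mm, a bystander; origin at the centre of its underside
- screw_jar: clear jar with a red lid, 65 mm across, 99 mm high, a bystander; origin at the centre of its underside
There are look-alikes about, which are no part of the job. Of the things that look like the blank, the largest one is meant.

How it is judged:
On the way:
1. the push stick, pressing on the blank, has fed it down the throat and moved the stop in by at least 2 mm (x of blank in the frame of shear above 0.055 m and value of joint stop above 0.002 m and contact force between push_stick and blank above 1 N), for 0.05 s.
At the end, for the whole second after the job is handed in: the blank lies at rest in the throat, its middle at least 55 mm past the mouth and in line with the feed (within 6 mm and 0.1 rad), with the stop pushed in by 2 to 9.5 mm; the push stick lies flat and at rest on the bench top (origin below 6 mm, tilt below 0.1 rad), off the bed (x of blank in the frame of shear above 0.055 m and y of blank in the frame of shear between -0.006 and 0.006 m and angle between the x axis of blank and the x axis of shear, either way round below 0.1 rad and value of joint stop between 0.002 and 0.0095 m and linear speed of blank below 0.01 m/s and height (world z) of push_stick below 0.006 m and angle between push_stick's own z axis and vertical below 0.1 rad and linear speed of push_stick below 0.02 m/s); the robot touches nothing.
It fails at once if the stop is run in more than 9.5 mm (value of joint stop above 0.0095 m).
It fails at once if the push stick rams the blank (more than 25 N between them) (contact force between push_stick and blank above 25 N).
It fails at once if the fingers touch the blank while its leading end is more than about 25 mm under the hood (its middle beyond x = -0.02 of the shear, in line with the mouth) (x of blank in the frame of shear between -0.02 and 0.2 m and y of blank in the frame of shear between -0.03 and 0.03 m and contact force between the fingers and blank above 0.5 N).
It fails at once if the mug, the tape measure or the jar is moved more than 30 mm (distance of any of coffee_mug, tape_measure, screw_jar from where it was at the start of the episode above 0.03 m).
It also fails if it takes over 69 s, if anything falls off the work surface, if the arm or the gripper's body presses on something with over 40 N, if the wrist force passes 120 N, or if a joint passes its speed limit or range.

## Working session

There is one attempt and no reset: what is moved stays moved. The work goes in short steps, Python scripts to look and compute and a shell command to move; the robot and the scene stay as the last step left them, time stands still between calls to the robot, and variables do not carry over. Pictures are saved under pics/ and viewed, at most 12 in all, crops included, and the job is handed in when it is done.

```bash
mkdir -p pics
python3 - <<'E'
from cell import *
import cv2,numpy as np
o=get_obs();print(o)
a=grab_frame("top");b=grab_frame("scene")
cv2.imwrite("pics/top.png",a[...,::-1]);cv2.imwrite("pics/scene.png",b[...,::-1])
for n in("top","scene","wrist"):print(n,get_calibration(n))
E
ls
```

```text
{'time': 0.0, 'joint_positions': array([-1.55508232e+00,  1.59069827e-01,  1.59824792e+00, -2.03157133e-05,
        1.38619513e+00, -2.10130383e-01]), 'qvel': array([-0.00056906,  0.00031072,  0.00017932, -0.00025816,  0.00036703,
        0.00043981]), 'joint_torque': array([ 4.02422593e-04, -3.95996833e+01, -3.31429660e+01, -2.19132103e-04,
        8.28095013e-03, -3.40596884e-06]), 'ee_pos': array([ 0.12870593, -0.55978732,  0.23029737]), 'ee_rot': array([-9.56549466e-04,  9.93630392e-01,  1.12684174e-01,  8.32476020e-05]), 'ft_force': array([-0.22564576, -0.02364691, -0.78516231]), 'moment': array([ 0.002742  , -0.00983403,  0.01534189]), 'grip_force': 0.0, 'finger_gap': 0.0851013023167543}
top {'fov_y': 44.81539215087835, 'cx': 248.49854947181674, 'cy': 195.3057931101336, 'eye': array([ 0.28256403, -0.00535949,  1.38217263]), 'orientation': array([ 0.05668646, -0.69681248,  0.71194098, -0.06617436])}
scene {'fov_y': 53.84589659498738, 'cx': 253.97587891045478, 'cy': 191.0064298709161, 'eye': array([0.13167336, 0.60071093, 0.92519571]), 'orientation': array([ 0.10032485, -0.26869736,  0.90322169, -0.31926045])}
wrist {'fov_y': 64.09378372681164, 'cx': 255.90517559667882, 'cy': 189.63331836659418, 'hand_eye': array([[ 7.04192407e-04, -9.66032940e-01, -2.58418001e-01,
         6.60353065e-02],
       [ 9.99999656e-01,  7.93763124e-04, -2.42278633e-04,
        -5.55153370e-04],
       [ 4.39171820e-04, -2.58417741e-01,  9.66033166e-01,
        -1.42504381e-01],
       [ 0.00000000e+00,  0.00000000e+00,  0.00000000e+00,
         1.00000000e+00]])}
pics
```

View pics/top.png

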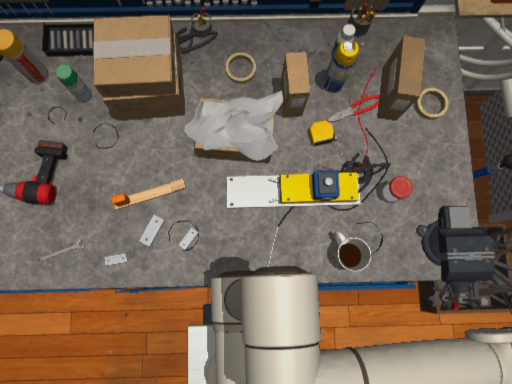

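View pics/scene.png

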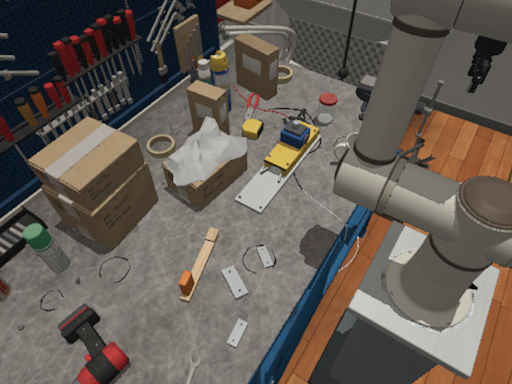

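Top view: shear with white bed (228-280,191), yellow hood (280-360,188) and mouth facing left, so it feeds to the right (-y world). The push stick has its grip at (121,199) and its nose at (185,184). Blank look-alikes are (151,231), (188,238) and (116,259). (151,231) looks the largest, to be confirmed by measuring and a crop.

```bash
cat > h.py <<'E'
from cell import *
import cv2,numpy as np
from scipy.spatial.transform import Rotation as R
def q2R(q): return R.from_quat(np.r_[q[1:],q[0]]).as_matrix()
def cam(n,o=None):
    c=get_calibration(n); f=192/np.tan(np.radians(c['fov_y'])/2)
    if n=="wrist":
        o=o or get_obs(); H=np.array(c['hand_eye']); T=np.eye(4); T[:3,:3]=q2R(o['ee_rot']); T[:3,3]=o['ee_pos']; M=T@H
        return f,c['cx'],c['cy'],M[:3,3],M[:3,:3]
    return f,c['cx'],c['cy'],np.array(c['eye']),q2R(c['orientation'])
def ray(C,p,z):
    f,cx,cy,e,M=C; p=np.atleast_2d(p).astype(float)
    d=np.c_[(p[:,0]-cx)/f,(p[:,1]-cy)/f,np.ones(len(p))]@M.T
    return e+d*((z-e[2])/d[:,2])[:,None]
def snap(n,name=None):
    o=get_obs(); C=cam(n,o); im=grab_frame(n)
    if name: cv2.imwrite(f"pics/{name}.png",im[...,::-1])
    return im,C
def mask(im,lo,hi,box=None):
    m=cv2.inRange(cv2.cvtColor(im,cv2.COLOR_RGB2HSV),lo,hi)
    if box: k=np.zeros_like(m); x0,y0,x1,y1=box; k[y0:y1,x0:x1]=255; m&=k
    return m
def blobs(m,C,z,amin=30):
    m=cv2.morphologyEx(m,cv2.MORPH_CLOSE,np.ones((3,3)))
    for c in cv2.findContours(m,cv2.RETR_EXTERNAL,cv2.CHAIN_APPROX_NONE)[0]:
        if cv2.contourArea(c)<amin: continue
        P=ray(C,c[:,0]+0.,z)[:,:2]; (cc,s,_)=r=cv2.minAreaRect((P*1000).astype(np.float32))
        b=cv2.boxPoints(r); e=max(b[1]-b[0],b[2]-b[1],key=np.linalg.norm)
        print("px",c[:,0].mean(0).round(),"world mm",np.round(cc),"size",np.round(sorted(s)),"long-axis deg",round(np.degrees(np.arctan2(e[1],e[0])),1))
E
python3 - <<'E'
from h import *
im,C=snap("top")
print("bright z.012");blobs(mask(im,(0,0,165),(180,40,255),(80,165,300,275)),C,.012)
print("yellow z.052");blobs(mask(im,(20,130,100),(35,255,255),(260,160,380,220)),C,.052)
print("stick wood z.014");blobs(mask(im,(8,50,110),(28,255,255),(100,170,200,215)),C,.014)
print("orange z.078");blobs(mask(im,(5,200,130),(14,255,255),(100,170,200,215)),C,.078,10)
cr=cv2.resize(im[170:275,95:365],None,fx=2.9,fy=2.9,interpolation=cv2.INTER_CUBIC);cv2.imwrite("pics/c1.png",cr[...,::-1])
E
```

```text
bright z.012
px [115. 259.] world mm [343. 365.] size [23. 61.] long-axis deg -81.8
px [188. 238.] world mm [399. 155.] size [24. 62.] long-axis deg -37.4
px [151. 230.] world mm [425. 263.] size [34. 87.] long-axis deg -28.7
px [260. 194.] world mm [536. -69.] size [ 95. 215.] long-axis deg -89.7
yellow z.052
px [298. 189.] world mm [ 535. -175.] size [ 83. 113.] long-axis deg 88.9
px [346. 188.] world mm [ 537. -304.] size [82. 86.] long-axis deg -1.1
stick wood z.014
px [147. 194.] world mm [537. 273.] size [ 45. 224.] long-axis deg -74.8
orange z.078
px [118. 198.] world mm [510. 344.] size [20. 37.] long-axis deg -74.7
```

View pics/c1.png

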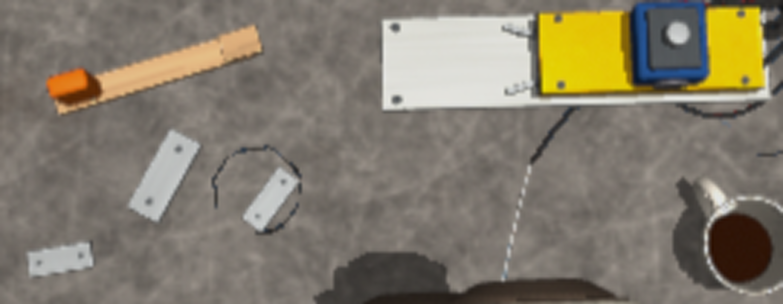

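The crop confirms three plates: (151,231) is 34x87 mm, while (188,238) and (116,259) are both about 23x61 mm. So (151,231) is the blank, since it is the largest and matches 36x90 mm. The mouth is near world (0.536,-0.122), feeding toward -y. I'll move over the bed for a close look.

```bash
r=1; python3 -m jog '[3.18,-2.48,0,0,0,0,1,3.18,-2.48,0,0,0,0,1,3.18,-2.48,0,0,0,0,1,3.18,-2.48,0,0,0,0,1,3.18,-2.48,0,0,0,0,1]' && python3 -m jog '[3.18,-2.48,0,0,0,0,1,3.18,-2.48,0,0,0,0,1,3.18,-2.48,0,0,0,0,1,3.18,-2.48,0,0,0,0,1,3.18,-2.48,0,0,0,0,1]' >/dev/null && python3 -m jog '[3.18,-2.48,0,0,0,0,1,3.18,-2.48,0,0,0,0,1,3.18,-2.48,0,0,0,0,1,3.18,-2.48,0,0,0,0,1,3.18,-2.48,0,0,0,0,1]' && python3 -m jog '[3.18,-2.48,0,0,0,0,1,0,0,0,0,0,-0.122,1,0,0,0,0,0,-0.122,1,0,0,0,0,0,-0.122,1,0,0,0,0,0,-0.122,1]' >/dev/null && python3 -m jog '[0,0,0,0,0,-0.122,1,0,0,0,0,0,-0.122,1,0,0,0,0,0,-0.122,1,0,0,0,0,0,-0.122,1,0,0,0,0,0,-0.122,1]' && python3 -m jog '[0,0,0,0,0,-0.122,1,0,0,0,0,0,-0.122,1,0,0,0,0,0,0,1,0,0,0,0,0,0,1]'
python3 - <<'E'
from h import *
im,C=snap("wrist","w1")
blobs(mask(im,(0,0,165),(180,40,255)),C,.012,300)
blobs(mask(im,(20,130,100),(35,255,255)),C,.052,300)
E
```

```text
time: 0.57
ee_pos: [0.2566, -0.4022, 0.2309]
ee_rot: [-0.0, 0.994, 0.112, 0.0]
ft_force: [0.6, -0.5, 0.2]
finger_gap: 0.0853
grip_force: 0.0
time: 1.4
ee_pos: [0.5111, -0.089, 0.2311]
ee_rot: [0.0, 0.994, 0.113, -0.0]
ft_force: [-0.0, -1.5, 1.5]
finger_gap: 0.0852
grip_force: 0.0
time: 2.23
ee_pos: [0.5355, -0.0597, 0.2309]
ee_rot: [-0.0, 0.787, 0.617, -0.0]
ft_force: [0.1, 0.0, -0.4]
finger_gap: 0.0856
grip_force: 0.0
time: 2.57
ee_pos: [0.5356, -0.0597, 0.231]
ee_rot: [-0.0, 0.709, 0.705, -0.0]
ft_force: [0.5, -0.4, 0.3]
finger_gap: 0.0855
grip_force: 0.0
px [178. 242.] world mm [ 435. -158.] size [52. 88.] long-axis deg -67.8
px [ 95. 204.] world mm [ 336. -100.] size [142. 175.] long-axis deg 43.2
px [132. 142.] world mm [392. -31.] size [32. 40.] long-axis deg 79.0
px [236.  82.] world mm [513.  31.] size [50. 79.] long-axis deg 60.2
px [337.  67.] world mm [625.  49.] size [27. 54.] long-axis deg -78.9
px [312. 195.] world mm [604. -75.] size [325. 484.] long-axis deg 15.0
px [243.  12.] world mm [523. 104.] size [24. 31.] long-axis deg -0.3
px [258. 261.] world mm [ 538. -168.] size [ 80. 101.] long-axis deg -89.7
```

View pics/w1.png

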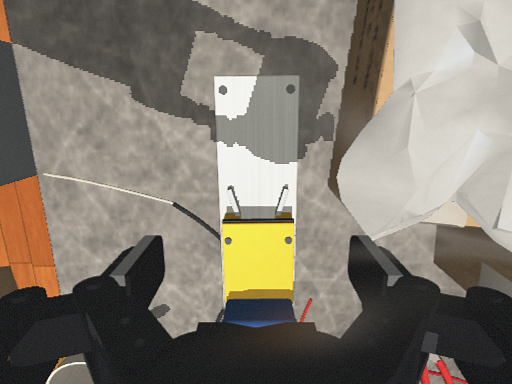

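View w1: bed end corners at (215,77) and (299,75). The hood's front edge is at row about 220, cols 223-294, and the lead-ins start at (231,186) and (287,185). I'll turn these into the shear's axes.

Run:
```python
from h import *
im=cv2.imread("pics/w1.png")[...,::-1]; C=cam("wrist")
print("bed end",ray(C,[[215,77],[299,75]],.012).round(4)[:,:2].tolist())
y=mask(im,(20,130,100),(35,255,255),(200,215,310,290))
g=cv2.cvtColor(im,cv2.COLOR_RGB2GRAY).astype(int)
for r in (90,110,150,165,180,200):   # bed side edges: strongest gradient near cols 216 / 298
    d=abs(g[r,2:]-g[r,:-2]); l=205+d[205:226].argmax()+1; q=288+d[288:309].argmax()+1
    P=ray(C,[[l,r],[q,r]],.012); print("bed",r,l,q,(P.mean(0)*1000).round(1)[:2],round((P[1,0]-P[0,0])*1000,1))
for r in (225,235,255,270,280):
    x=np.where(y[r])[0]; P=ray(C,[[x[0],r],[x[-1],r]],.052); print("hood",r,x[0],x[-1],(P.mean(0)*1000).round(1)[:2],round((P[1,0]-P[0,0])*1000,1))
for z,pts in((.052,[[223,215],[294,213],[223,221],[294,221]]),(.026,[[231,186],[287,185]])): print(z,ray(C,pts,z).round(4)[:,:2].tolist())
```

```text
bed end [[0.4913, 0.0395], [0.5845, 0.0411]]
bed 90 218 295 [537.3  25.5] 86.5
bed 110 215 298 [537.2   3.8] 94.7
bed 150 217 307 [543.4 -41.9] 106.1
bed 165 217 297 [537.5 -59.8] 95.6
bed 180 218 296 [537.4 -78.2] 94.4
bed 200 219 296 [ 537.9 -103.5] 94.8
hood 225 222 293 [ 537.6 -120.6] 79.5
hood 235 223 293 [ 538.1 -132.7] 79.1
hood 255 224 292 [ 538.  -157.5] 78.2
hood 270 224 292 [ 538.  -176.7] 79.3
hood 280 225 292 [ 538.5 -189.8] 78.9
0.052 [[0.4994, -0.1085], [0.5781, -0.1066], [0.4992, -0.1156], [0.5784, -0.116]]
0.026 [[0.5069, -0.082], [0.5724, -0.0811]]
```

```bash
python3 -m jog '[3.58,-1.245,0,0,0,0,1,3.58,-1.245,0,0,0,0,1,3.58,-1.245,0,0,0,0,1,3.58,-1.245,0,0,0,0,1,3.58,-1.245,0,0,0,0,1]' >/dev/null && python3 -m jog '[3.58,-1.245,0,0,0,0,1,3.58,-1.245,0,0,0,0,1,3.58,-1.245,0,0,0,0,1,3.58,-1.245,0,0,0,0,1]' >/dev/null && python3 -m jog '[0,0,0.9,0,0,-0.1195,1,0,0,0.9,0,0,-0.1195,1,0,0,0.9,0,0,-0.1195,1,0,0,0.9,0,0,-0.1195,1,0,0,0.9,0,0,-0.1195,1]' >/dev/null && python3 -m jog '[0,0,0.9,0,0,-0.1195,1,0,0,0.9,0,0,-0.1195,1,0,0,0.9,0,0,-0.1195,1,0,0,0.9,0,0,-0.1195,1,0,0,0,0,0,0,1]'
python3 - <<'E'
from h import *
im,C=snap("wrist","w2")
for v in (140,165): blobs(mask(im,(0,0,v),(180,40,255),(160,80,360,300)),C,.012,300)
o=get_obs();M=q2R(o['ee_rot']);print(o['ee_pos'],np.degrees(np.arctan2(M[1,0],M[0,0])))
E
```

```text
time: 4.2
ee_pos: [0.4233, 0.2623, 0.1484]
ee_rot: [-0.002, 0.246, 0.969, -0.001]
ft_force: [-1.2, -0.7, 0.6]
finger_gap: 0.0854
grip_force: 0.0
px [334. 288.] world mm [554. 280.] size [41. 57.] long-axis deg 61.6
px [348.  90.] world mm [393. 368.] size [22. 27.] long-axis deg 61.5
px [241. 185.] world mm [440. 253.] size [198. 215.] long-axis deg -28.5
px [334. 289.] world mm [560. 272.] size [42. 53.] long-axis deg 83.0
px [278. 118.] world mm [383. 305.] size [53. 81.] long-axis deg -88.3
px [209. 213.] world mm [441. 241.] size [162. 216.] long-axis deg -33.1
[0.42386183 0.26252914 0.14937022] 151.20246986152023
```

View pics/w2.png

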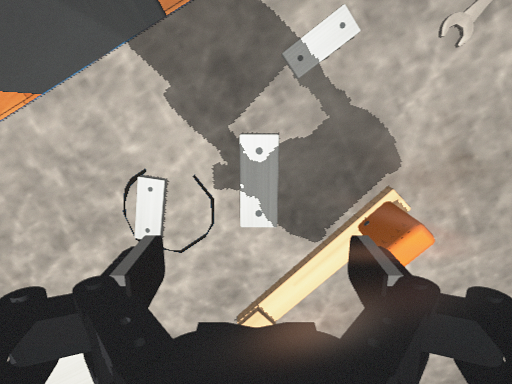

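View w2: the blank's corners are at (240,134), (278,133), (280,227) and (241,227), squared up to the tool. The small look-alikes are at (150,208) and (320,40), and the stick runs from (240,318) to its grip at (395,230).

Run:
```python
from h import *
o=get_obs();C=cam("wrist",o)
P=ray(C,[[240,134],[278,133],[280,227],[241,227]],.012);print(P.round(4),np.linalg.norm(P[1]-P[0]),np.linalg.norm(P[2]-P[1]))
c=P.mean(0);M=q2R(o['ee_rot']);print(c,"tool shift cm",(M.T@(c-o['ee_pos'])*100).round(2))
e=P[0]+P[1]-P[2]-P[3];print("axis",np.degrees(np.arctan2(e[1],e[0])))
s=ray(C,[[240,318],[388,188]],.014);print(s)
```

```text
[[0.3803 0.2711 0.012 ]
 [0.3959 0.3015 0.012 ]
 [0.477  0.2611 0.012 ]
 [0.4587 0.2278 0.012 ]] 0.03423596470674697 0.09055309436908242
[0.4279798  0.26537289 0.012     ] tool shift cm [-0.25  0.47 13.74]
axis 152.3270660830285
[[0.54693349 0.17681371 0.014     ]
 [0.49020627 0.36809691 0.014     ]]
```

```bash
python3 -m jog '[-0.25,0.47,3,0,0,-0.02,0.8,0,0,3.5,0,0,0,0.8,0,0,3.5,0,0,0,0.8,0,0,3,0,0,0,0.8,0,0,1.2,0,0,0,0.8]' && python3 -m jog '[0,0,0.5,0,0,0,0.8,0,0,0,0,0,0,0,0,0,0,0,0,0,0,0,0,0,0,0,0,0,0,0,0,0,0,0,0]' 60 && python3 -m jog '[0,0,0,0,0,0,0,0,0,0,0,0,0,0,0,0,0,0,0,0,0]'
```

```text
time: 4.67
ee_pos: [0.4265, 0.2648, 0.0049]
ee_rot: [-0.003, 0.239, 0.971, -0.002]
ft_force: [-0.3, -0.1, -0.9]
finger_gap: 0.0682
grip_force: 0.0
time: 5.08
ee_pos: [0.4308, 0.2659, 0.0058]
ee_rot: [0.001, 0.237, 0.972, 0.0]
ft_force: [-2.4, -2.6, 6.5]
finger_gap: 0.0339
grip_force: 59.8
time: 5.33
ee_pos: [0.4308, 0.2659, 0.0059]
ee_rot: [0.002, 0.237, 0.972, 0.0]
ft_force: [-2.0, -3.5, 6.2]
finger_gap: 0.0337
grip_force: 59.7
```

```bash
python3 -m jog '[0,0,-2,0,0,0,0,0,0,-3.5,0,0,0,0,0,0,-3.5,0,0,0,0,0,0,-3,0,0,0.12,0,0,0,0,0,0,0.12,0]' >/dev/null && python3 -m jog '[0,0,0,0,0,0.12,0,0,0,0,0,0,0.12,0,0,0,0,0,0,0.12,0,0,0,0,0,0,0.12,0,0,0,0,0,0,0.12,0]' >/dev/null && python3 -m jog '[0,0,0,0,0,0.12,0,0,0,0,0,0,0.122,0,-2,0.7,0,0,0,0,0,-3.5,1.22,0,0,0,0,0,-3.5,1.22,0,0,0,0,0]' && python3 -m jog '[-3.5,1.22,0,0,0,0,0,-3.5,1.22,0,0,0,0,0,-3.5,1.22,0,0,0,0,0,-3.5,1.22,0,0,0,0,0,-3.5,1.22,0,0,0,0,0]' >/dev/null && python3 -m jog '[-3.5,1.22,0,0,0,0,0,-1.6,0.6,0,0,0,0,0,0,0,0,0,0,0,0,0,0,0,0,0,0,0,0,0,0,0,0,0,0]'
python3 - <<'E'
from h import *
im,C=snap("wrist","w3")
o=get_obs();M=q2R(o['ee_rot']);print(o['ee_pos'].round(4),np.degrees(np.arctan2(M[1,0],M[0,0])),o['grip_force'],M[2])
print((M.T@(np.array([.5375,-.05,.05])-o['ee_pos'])*100).round(2))
E
```

```text
time: 6.58
ee_pos: [0.4618, 0.1758, 0.1245]
ee_rot: [0.001, 0.703, 0.712, 0.001]
ft_force: [1.3, -0.9, -3.6]
finger_gap: 0.0337
grip_force: 61.6
time: 7.42
ee_pos: [0.5428, -0.0484, 0.1237]
ee_rot: [-0.0, 0.703, 0.711, 0.0]
ft_force: [0.4, -0.1, -2.7]
finger_gap: 0.0334
grip_force: 61.6
[ 0.5427 -0.048   0.1236] 90.64394791889825 61.62706017494202 [ 4.27076076e-04 -4.24845952e-06 -9.99999909e-01]
[-0.19 -0.52  7.36]
```

View pics/w3.png

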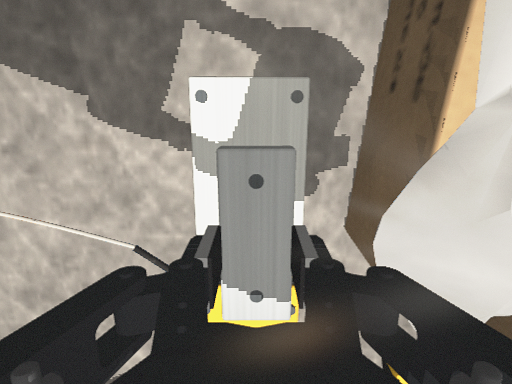

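View w3: the blank is held square at cols 218-295 and rows 147-319, over the bed whose end corners are at (191,78) and (308,78). I'll shift it -5 mm in tool y and lower it.

```bash
python3 - <<'E'
from h import *
print(ray(cam("wrist"),[[256,147],[256,319]],.130))
E
python3 -m jog '[-0.2,-0.52,1,0,0,0,0,0,0,3,0,0,0,0,0,0,3,0,0,0,0,0,0,2.2,0,0,0,0,0,0,0,0,0,0,0]' && python3 -m jog '[0,0,0.5,0,0,0,0,0,0,0.4,0,0,0,0,0,0,0,0,0,0,0]'
```

```text
[[ 0.54279852  0.00111008  0.13      ]
 [ 0.54386638 -0.08770362  0.13      ]]
time: 7.88
ee_pos: [0.5324, -0.0488, 0.0256]
ee_rot: [-0.005, 0.703, 0.711, -0.003]
ft_force: [-1.1, 0.8, -4.2]
finger_gap: 0.0336
grip_force: 61.6
time: 8.13
ee_pos: [0.5386, -0.0512, 0.0231]
ee_rot: [0.001, 0.703, 0.711, 0.0]
ft_force: [-0.1, -0.3, -4.3]
finger_gap: 0.0336
grip_force: 61.6
```

```bash
python3 -m jog '[0,-0.12,0.4,0,0,0,0,0,0,0.2,0,0,0,0,0,0,0,0,0,0,0]' && python3 -m jog '[0,0,0.2,0,0,0,0,0,0,0,0,0,0,0]'
```

```text
time: 8.38
ee_pos: [0.5376, -0.0515, 0.0179]
ee_rot: [0.001, 0.703, 0.711, 0.0]
ft_force: [-2.0, -0.1, 3.2]
finger_gap: 0.0336
grip_force: 62.4
time: 8.55
ee_pos: [0.5377, -0.0515, 0.0178]
ee_rot: [0.0, 0.703, 0.711, -0.0]
ft_force: [-10.5, 2.1, 21.6]
finger_gap: 0.0338
grip_force: 64.4
```

```bash
python3 -m jog '[0,0,-0.15,0,0,0,0,0,0,0,0,0,0,0.75,0,0,0,0,0,0,0.75,0,0,0,0,0,0,0.75,0,0,-0.5,0,0,0,0.75]' && python3 -m jog '[0,0,-2,0,0,0,0.75,0,0,-3.5,0,0,0,0.75,0,0,-4,0,0,0,1,0,0,-4,0,0,0,1,0,0,0,0,0,0,1]'
python3 - <<'E'
from h import *
im,C=snap("wrist","w4")
for r in (110,125,140):pass
cv2.imwrite("pics/w4c.png",cv2.resize(im[60:300,130:390],None,fx=2,fy=2)[...,::-1])
E
```

```text
time: 8.97
ee_pos: [0.5361, -0.051, 0.0202]
ee_rot: [-0.001, 0.703, 0.711, -0.0]
ft_force: [-0.2, 0.8, -0.4]
finger_gap: 0.0637
grip_force: 0.0
time: 9.38
ee_pos: [0.5421, -0.0529, 0.1654]
ee_rot: [0.007, 0.703, 0.711, 0.004]
ft_force: [1.6, -0.9, 1.4]
finger_gap: 0.0852
grip_force: 0.0
```

View pics/w4c.png

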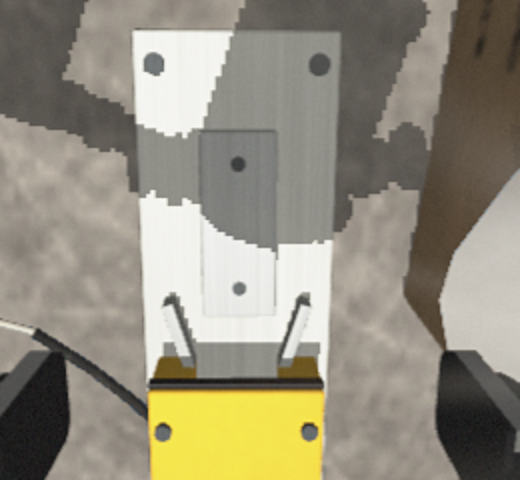

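w4c shows the blank lying square on the bed, rear edge at crop (200-276,130) and front edge at (203-275,316), just short of the lead-in tips (170,297)/(305,297) and centred to about 1 mm. Next, the stick.

```bash
python3 - <<'E'
from h import *
C=cam("wrist");f=lambda u,v:[130+u/2,60+v/2]
print("blank rear/front, holes",ray(C,[f(238,130),f(239,316),f(237.5,164),f(239,289)],.024).round(4).tolist())
print("leadins",ray(C,[f(170,297),f(305,297)],.026).round(4).tolist(),"bed end",ray(C,[f(133,30),f(340,30)],.012).round(4).tolist(),"hood",ray(C,[f(149,386),f(323,386)],.052).round(4).tolist())
E
python3 -m jog '[3.96,-0.234,0,0,0,-0.085,1,3.96,-0.234,0,0,0,0,1,3.96,-0.234,0,0,0,0,1,3.96,-0.234,0,0,0,0,1,3.96,-0.234,0,0,0,0,1]' >/dev/null && python3 -m jog '[3.96,0.1,0,0,0,0,1,3.96,0.1,0,0,0,0,1,3.96,0.1,0,0,0,0,1,3.5,0.1,0,0,0,0,1,3,0,0,0,0,-0.085,1]' && python3 -m jog '[0,0,0,0,0,-0.085,1,0,0,0,0,0,0,1,0,0,0,0,0,0,1]'
python3 - <<'E'
from h import *
im,C=snap("wrist","w5")
print("orange");blobs(mask(im,(5,180,120),(14,255,255)),C,.078,100)
print("wood");blobs(mask(im,(8,50,110),(28,255,255)),C,.014,300)
o=get_obs();M=q2R(o['ee_rot']);print(o['ee_pos'].round(4),np.degrees(np.arctan2(M[1,0],M[0,0])))
E
```

```text
blank rear/front, holes [[0.5359, -0.0019, 0.024], [0.5368, -0.0903, 0.024], [0.5357, -0.017, 0.024], [0.5368, -0.0766, 0.024]]
leadins [[0.5039, -0.0802, 0.026], [0.5683, -0.0797, 0.026]] bed end [[0.4886, 0.0407, 0.012], [0.5812, 0.0419, 0.012]] hood [[0.4967, -0.1136, 0.052], [0.5752, -0.1132, 0.052]]
time: 10.27
ee_pos: [0.4947, 0.3308, 0.1545]
ee_rot: [-0.001, 0.64, 0.769, -0.001]
ft_force: [0.4, 1.0, 0.6]
finger_gap: 0.0854
grip_force: 0.0
time: 10.52
ee_pos: [0.4953, 0.3283, 0.1547]
ee_rot: [-0.0, 0.608, 0.794, -0.001]
ft_force: [0.2, -1.1, 0.2]
finger_gap: 0.0853
grip_force: 0.0
orange
px [283. 175.] world mm [511. 351.] size [22. 44.] long-axis deg -72.8
px [  7. 123.] world mm [314. 335.] size [11. 42.] long-axis deg -87.0
wood
px [280. 246.] world mm [539. 269.] size [ 58. 229.] long-axis deg -65.9
px [10. 74.] world mm [267. 357.] size [ 20. 134.] long-axis deg -87.0
[0.4956 0.3278 0.1549] 105.05304965014854
```

View pics/w5.png

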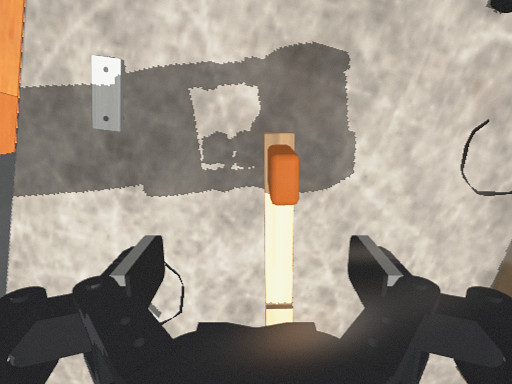

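View w5: the blade runs at cols 265-294 with its tail at row 134 and the nose line at row 306. The orange grip top spans (270-298,147-204). The stick is parallel to tool x.

Run:
```python
from h import *
o=get_obs();C=cam("wrist",o);M=q2R(o['ee_rot'])
T=lambda p,z:((ray(C,p,z)-o['ee_pos'])@M*1000).round(1).tolist()
print("blade tail L,R",T([[265,134],[294,134]],.014),"near nose",T([[266,304],[293.5,304]],.014))
print("grip top L R T B",T([[270,180],[298,180],[284,150],[284,204]],.078))
```

```text
blade tail L,R [[42.6, 9.1, 140.9], [42.6, 35.6, 140.9]] near nose [[-135.7, 11.7, 141.0], [-135.6, 40.9, 140.9]]
grip top L R T B [[14.5, 11.2, 76.9], [14.5, 31.8, 76.9], [36.6, 20.9, 76.9], [-4.0, 21.9, 76.9]]
```

```bash
python3 -m jog '[1.4,2.17,0,0,0,-0.022,1,0,0,3,0,0,0,1,0,0,4,0,0,0,1,0,0,4,0,0,0,1,0,0,1.1,0,0,0,1]' && python3 -m jog '[0,0,0,0,0,0,1,0,0,0,0,0,0,0,0,0,0,0,0,0,0,0,0,0,0,0,0,0,0,0,0,0,0,0,0]' 100 && python3 -m jog '[0,0,0,0,0,0,0,0,0,0,0,0,0,0,0,0,0,0,0,0,0]'
```

```text
time: 10.98
ee_pos: [0.5088, 0.3444, 0.0278]
ee_rot: [-0.003, 0.6, 0.8, -0.005]
ft_force: [-2.0, -0.0, -1.9]
finger_gap: 0.0852
grip_force: 0.0
time: 11.4
ee_pos: [0.515, 0.3484, 0.0375]
ee_rot: [0.001, 0.599, 0.801, 0.002]
ft_force: [-0.1, 0.6, -0.5]
finger_gap: 0.0388
grip_force: 0.0
time: 11.65
ee_pos: [0.5139, 0.3481, 0.0362]
ee_rot: [0.001, 0.598, 0.801, 0.001]
ft_force: [-1.5, -1.1, 6.1]
finger_gap: 0.0209
grip_force: 97.4
```

```bash
python3 -m jog '[0,0,-1.5,0,0,0,0,0,0,-3,0,0,0,0,0,0,-3,0,0,0,0,0,0,-1.5,0,0,0.094,0,0,0,0,0,0,0.094,0]' >/dev/null && python3 -m jog '[0,0,0,0,0,0.095,0,-3.3,0.53,0,0,0,0,0,-3.3,0.53,0,0,0,0,0,-3.3,0.53,0,0,0,0,0,-3.4,0.53,0,0,0,0,0]' && python3 -m jog '[0,0,0,0,0,0,0,0,0,0,0,0,0,0,0,0,0,0,0,0,0]'
python3 - <<'E'
from h import *
o=get_obs();M=q2R(o['ee_rot']);print(o['ee_pos'].round(4),np.degrees(np.arctan2(M[1,0],M[0,0])),M[2],o['ft_force'])
print((M.T@(np.array([.536,.213,.060])-o['ee_pos'])*100).round(2))
im,C=snap("top","t2")
z=.014+o['ee_pos'][2]-.036;print(z);blobs(mask(im,(8,50,110),(28,255,255),(130,160,260,220)),C,z)
im,C=snap("scene","s2")
E
```

```text
time: 12.48
ee_pos: [0.5345, 0.2137, 0.1243]
ee_rot: [-0.0, 0.705, 0.709, -0.0]
ft_force: [0.3, 0.1, -1.2]
finger_gap: 0.021
grip_force: 97.9
time: 12.73
ee_pos: [0.5347, 0.2151, 0.1245]
ee_rot: [-0.0, 0.706, 0.708, -0.0]
ft_force: [0.1, -0.2, -1.3]
finger_gap: 0.0207
grip_force: 98.0
[0.5347 0.2151 0.1245] 90.22472727352962 [ 4.89255878e-04 -6.49113430e-04 -9.99999670e-01] [ 0.08402299 -0.15913283 -1.33402846]
[-0.21  0.13  6.45]
0.10253637673041502
px [200. 187.] world mm [534. 110.] size [ 31. 168.] long-axis deg -89.8
```

View pics/s2.png

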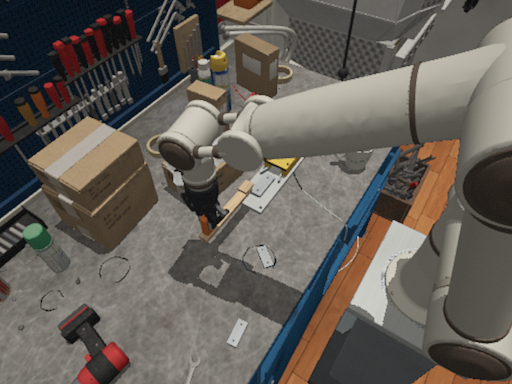

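View s2: the stick is held level with its nose at about (250,187), pointing at the blank (262,183) on the bed. The mug, tape and jar are untouched. Lowering it behind the blank.

```bash
python3 -m jog '[0,0.13,2,0,0,0,0,0,0,3,0,0,0,0,0,0,2,0,0,0,0,0,0,0.2,0,0,0,0,0,0,0,0,0,0,0]' && python3 -m jog '[0,0,0.1,0,0,0,0,0,0,0,0,0,0,0]' && python3 -m jog '[0,0,0.1,0,0,0,0,0,0,0,0,0,0,0]'
python3 - <<'E'
from h import *
im,C=snap("top","t3")
o=get_obs();z=.014+o['ee_pos'][2]-.036;print(z,o['ft_force'],o['moment']);blobs(mask(im,(8,50,110),(28,255,255),(130,160,280,220)),C,z)
E
```

```text
time: 13.25
ee_pos: [0.5348, 0.2156, 0.0515]
ee_rot: [-0.001, 0.705, 0.709, -0.001]
ft_force: [0.2, 0.4, -1.9]
finger_gap: 0.0208
grip_force: 98.1
time: 13.42
ee_pos: [0.5376, 0.2155, 0.0536]
ee_rot: [0.001, 0.705, 0.709, 0.001]
ft_force: [-0.7, -0.7, -2.3]
finger_gap: 0.0211
grip_force: 98.1
time: 13.58
ee_pos: [0.5371, 0.2151, 0.052]
ee_rot: [0.001, 0.705, 0.709, 0.001]
ft_force: [-0.2, 0.2, -1.7]
finger_gap: 0.0208
grip_force: 98.1
0.029734066653105302 [-0.08192111  0.28910743 -1.64827719] [ 0.06794924 -0.01742694  0.02126697]
px [202. 191.] world mm [537. 112.] size [ 33. 168.] long-axis deg 89.1
```

```bash
python3 -m jog '[0,-0.1,0.15,0,0,0,0,0,0,0,0,0,0,0,0,0,0,0,0,0,0]' && python3 -m jog '[0,0,0.1,0,0,0,0,0,0,0,0,0,0,0,0,0,0,0,0,0,0]'&& python3 -m jog '[0,0,0.1,0,0,0,0,0,0,0,0,0,0,0,0,0,0,0,0,0,0]'
```

```text
time: 13.88
ee_pos: [0.5351, 0.2148, 0.0492]
ee_rot: [-0.0, 0.706, 0.709, -0.0]
ft_force: [-0.0, 0.1, -0.1]
finger_gap: 0.0212
grip_force: 98.1
time: 14.13
ee_pos: [0.5354, 0.2148, 0.0484]
ee_rot: [0.0, 0.705, 0.709, 0.0]
ft_force: [-0.6, 0.5, -1.5]
finger_gap: 0.0207
grip_force: 98.1
time: 14.38
ee_pos: [0.5356, 0.215, 0.0477]
ee_rot: [0.0, 0.705, 0.709, 0.0]
ft_force: [-0.1, 1.6, 1.4]
finger_gap: 0.0213
grip_force: 98.5
```

```bash
python3 -m jog '[-0.5,0,0,0,0,0,0,-0.5,0,0,0,0,0,0,-0.5,0,0,0,0,0,0,-0.5,0,0,0,0,0,0,-0.3,0,0,0,0,0,0]' && python3 -m jog '[-0.2,0,0,0,0,0,0,-0.2,0,0,0,0,0,0,-0.2,0,0,0,0,0,0,-0.2,0,0,0,0,0,0,-0.2,0,0,0,0,0,0]' && python3 -m jog '[-0.2,0,0,0,0,0,0,-0.2,0,0,0,0,0,0,-0.2,0,0,0,0,0,0,-0.2,0,0,0,0,0,0,-0.2,0,0,0,0,0,0]'
python3 - <<'E'
from h import *
o=get_obs();print(o['ee_pos'],o['ft_force'],o['moment'])
im,C=snap("top","t4")
z=.014+o['ee_pos'][2]-.036;blobs(mask(im,(8,50,110),(28,255,255),(130,160,280,220)),C,z)
print(mask(im,(0,0,0),(180,255,255)).shape);cv2.imwrite("pics/t4c.png",cv2.resize(im[160:230,170:310],None,fx=5,fy=5,interpolation=cv2.INTER_CUBIC)[...,::-1])
E
```

```text
time: 14.8
ee_pos: [0.5357, 0.1911, 0.0476]
ee_rot: [0.0, 0.706, 0.709, 0.0]
ft_force: [0.3, 2.5, 4.1]
finger_gap: 0.021
grip_force: 98.6
time: 15.22
ee_pos: [0.5356, 0.1819, 0.0475]
ee_rot: [0.0, 0.705, 0.709, 0.0]
ft_force: [0.2, 3.6, 4.9]
finger_gap: 0.021
grip_force: 98.8
time: 15.63
ee_pos: [0.5359, 0.1726, 0.0477]
ee_rot: [-0.0, 0.706, 0.709, 0.001]
ft_force: [-0.9, 7.8, 4.9]
finger_gap: 0.0207
grip_force: 99.0
[0.53585373 0.17256462 0.04773921] [-0.8893011   7.80267521  4.93967229] [ 0.54754984 -0.07002007 -0.02499119]
px [218. 191.] world mm [535.  66.] size [ 33. 166.] long-axis deg -88.2
(384, 512)
```

View pics/t4c.png

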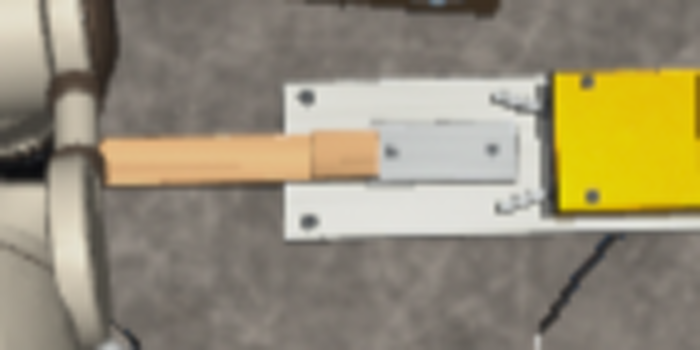

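t4c shows the stick's nose against the blank's rear edge (378,155), with blank and stick in line with the mouth. Now feeding, with a force check between calls.

```bash
cat > g.py <<'E'
import sys
from cell import get_obs
o=get_obs();f=o['ft_force'];print(round(o['time'],2),o['ee_pos'].round(4),f.round(1),o['moment'].round(2));sys.exit(f[1]>float(sys.argv[1]))
E
python3 -m jog '[-0.2,0,-0.05,0,0,0,0,-0.25,0,0,0,0,0,0,-0.25,0,0,0,0,0,0,-0.25,0,0,0,0,0,0,-0.25,0,0,0,0,0,0]' >/dev/null && python3 g.py 12 && python3 -m jog '[-0.25,0,0,0,0,0,0,-0.25,0,0,0,0,0,0,-0.25,0,0,0,0,0,0,-0.25,0,0,0,0,0,0,-0.25,0,0,0,0,0,0]' >/dev/null && python3 g.py 12 && python3 -m jog '[-0.25,0,0,0,0,0,0,-0.25,0,0,0,0,0,0,-0.25,0,0,0,0,0,0,-0.25,0,0,0,0,0,0,-0.25,0,0,0,0,0,0]' >/dev/null && python3 g.py 12 && python3 -m jog '[-0.25,0,0,0,0,0,0,-0.25,0,0,0,0,0,0,-0.25,0,0,0,0,0,0,-0.25,0,0,0,0,0,0,-0.25,0,0,0,0,0,0]' >/dev/null && python3 g.py 12
```

```text
16.1 [0.5356 0.1605 0.048 ] [-0.8  7.3  4.7] [ 0.66 -0.05  0.02]False
```

```bash
sed -i 's/sys.exit(f/sys.exit(int(f/; s/argv\[1\]))/argv[1])))/' g.py; tail -1 g.py
python3 -m jog '[-0.25,0,-0.05,0,0,0,0,-0.25,0,0,0,0,0,0,-0.25,0,0,0,0,0,0,-0.25,0,0,0,0,0,0,-0.25,0,0,0,0,0,0]' >/dev/null && python3 g.py 12 && python3 -m jog '[-0.25,0,0,0,0,0,0,-0.25,0,0,0,0,0,0,-0.25,0,0,0,0,0,0,-0.25,0,0,0,0,0,0,-0.25,0,0,0,0,0,0]' >/dev/null && python3 g.py 12 && python3 -m jog '[-0.25,0,0,0,0,0,0,-0.25,0,0,0,0,0,0,-0.25,0,0,0,0,0,0,-0.25,0,0,0,0,0,0,-0.25,0,0,0,0,0,0]' >/dev/null && python3 g.py 12 && python3 -m jog '[-0.25,0,0,0,0,0,0,-0.25,0,0,0,0,0,0,-0.25,0,0,0,0,0,0,-0.25,0,0,0,0,0,0,-0.25,0,0,0,0,0,0]' >/dev/null && python3 g.py 12
```

```text
o=get_obs();f=o['ft_force'];print(round(o['time'],2),o['ee_pos'].round(4),f.round(1),o['moment'].round(2));sys.exit(int(f[1]>float(sys.argv[1])))
16.52 [0.5353 0.1478 0.0481] [0.  5.6 3.6] [ 0.63 -0.04  0.06]
16.93 [0.5354 0.1354 0.0481] [-0.6  6.1  3.7] [ 0.64 -0.02 -0.01]
17.35 [0.5354 0.1229 0.0481] [-0.3  5.9  4.4] [ 0.62 -0.02  0.04]
17.77 [0.5355 0.1104 0.0482] [0.1 6.8 3.2] [0.68 0.   0.06]
```

```bash
python3 -m jog '[-0.25,0.02,0,0,0,0,0,-0.25,0.02,0,0,0,0,0,-0.25,0.02,0,0,0,0,0,-0.25,0.02,0,0,0,0,0,-0.25,0.02,0,0,0,0,0]' >/dev/null && python3 g.py 10.5 && python3 -m jog '[-0.25,0,0,0,0,0,0,-0.25,0,0,0,0,0,0,-0.25,0,0,0,0,0,0,-0.25,0,0,0,0,0,0,-0.25,0,0,0,0,0,0]' >/dev/null && python3 g.py 10.5 && python3 -m jog '[-0.25,0,0,0,0,0,0,-0.25,0,0,0,0,0,0,-0.25,0,0,0,0,0,0,-0.25,0,0,0,0,0,0,-0.25,0,0,0,0,0,0]' >/dev/null && python3 g.py 10.5 && python3 -m jog '[-0.2,0,0,0,0,0,0,-0.2,0,0,0,0,0,0,-0.2,0,0,0,0,0,0,-0.2,0,0,0,0,0,0,-0.1,0,0,0,0,0,0]' >/dev/null && python3 g.py 10.5
```

```text
18.18 [0.5364 0.0981 0.0482] [0.2 7.5 4.4] [ 0.76  0.08 -0.1 ]
18.6 [0.5366 0.0855 0.0482] [-0.1  6.7  3.8] [ 0.8  -0.03  0.  ]
19.02 [0.5366 0.0731 0.0482] [0.2 7.8 4.4] [ 0.75 -0.05  0.01]
19.43 [0.5367 0.064  0.0482] [-0.   5.9  4.4] [ 0.76 -0.05  0.02]
```

```bash
python3 -m jog '[-0.2,0,0,0,0,0,0,-0.2,0,0,0,0,0,0,-0.2,0,0,0,0,0,0,-0.2,0,0,0,0,0,0,-0.1,0,0,0,0,0,0]' >/dev/null && python3 g.py 10 && for i in 1; do python3 -m jog '[-0.1,0,0,0,0,0,0,-0.1,0,0,0,0,0,0,-0.1,0,0,0,0,0,0,-0.1,0,0,0,0,0,0]' >/dev/null; done && python3 g.py 10 && python3 -m jog '[-0.1,0,0,0,0,0,0,-0.1,0,0,0,0,0,0,-0.1,0,0,0,0,0,0]' >/dev/null && python3 g.py 10 && python3 -m jog '[-0.1,0,0,0,0,0,0,-0.1,0,0,0,0,0,0,-0.1,0,0,0,0,0,0]' >/dev/null && python3 g.py 10 && python3 -m jog '[-0.1,0,0,0,0,0,0,-0.1,0,0,0,0,0,0,-0.1,0,0,0,0,0,0]' >/dev/null && python3 g.py 10 && python3 -m jog '[-0.1,0,0,0,0,0,0,-0.1,0,0,0,0,0,0,-0.1,0,0,0,0,0,0]' >/dev/null && python3 g.py 10 && python3 -m jog '[-0.1,0,0,0,0,0,0,-0.1,0,0,0,0,0,0,-0.1,0,0,0,0,0,0]' >/dev/null && python3 g.py 10
```

```text
19.85 [0.5367 0.055  0.0482] [-0.1  7.4  4.2] [ 0.8  -0.06  0.08]
20.18 [0.5367 0.0512 0.0482] [0.1 8.4 4.6] [ 0.74 -0.05  0.04]
20.43 [0.5367 0.0482 0.0482] [-0.2  6.   5.1] [ 0.78 -0.03  0.02]
20.68 [0.5367 0.0453 0.0482] [0.  7.9 4.8] [ 0.72 -0.09  0.07]
20.93 [0.5367 0.0422 0.0482] [0.1 7.7 4.2] [ 0.82 -0.03  0.04]
21.18 [0.5368 0.0392 0.0482] [0.3 7.5 5.1] [ 0.81 -0.02  0.01]
21.43 [0.5368 0.0363 0.0483] [0.6 7.3 5. ] [ 0.76 -0.01  0.04]
```

```bash
python3 -m jog '[-0.1,0,0,0,0,0,0,-0.1,0,0,0,0,0,0,-0.1,0,0,0,0,0,0]' >/dev/null && python3 g.py 10.3 && python3 -m jog '[-0.1,0,0,0,0,0,0,-0.1,0,0,0,0,0,0,-0.1,0,0,0,0,0,0]' >/dev/null && python3 g.py 10.3 && python3 -m jog '[-0.1,0,0,0,0,0,0,-0.1,0,0,0,0,0,0,-0.1,0,0,0,0,0,0]' >/dev/null && python3 g.py 10.3 && python3 -m jog '[-0.1,0,0,0,0,0,0,-0.1,0,0,0,0,0,0,-0.1,0,0,0,0,0,0]' >/dev/null && python3 g.py 10.3 && python3 -m jog '[-0.1,0,0,0,0,0,0,-0.1,0,0,0,0,0,0,-0.1,0,0,0,0,0,0]' >/dev/null && python3 g.py 10.3 && python3 -m jog '[-0.1,0,0,0,0,0,0,-0.1,0,0,0,0,0,0,-0.1,0,0,0,0,0,0]' >/dev/null && python3 g.py 10.3
```

```text
21.68 [0.5368 0.0333 0.0482] [0.  7.  4.5] [ 0.78 -0.07  0.05]
21.93 [0.5368 0.0303 0.0482] [-0.6  7.3  6. ] [ 0.81 -0.05  0.06]
22.18 [0.5368 0.0273 0.0482] [-0.6  6.9  5.7] [ 0.81 -0.06  0.04]
22.43 [0.5366 0.0258 0.0482] [-0.3 14.5  5.3] [ 1.64  0.01 -0.01]
```

```bash
python3 -m jog '[-0.1,0,0,0,0,0,0,-0.1,0,0,0,0,0,0]' >/dev/null; python3 g.py 10; python3 -m jog '[0,0,0,0,0,0,0]' >/dev/null;python3 g.py 10; python3 -m jog '[0,0,0,0,0,0,0]' >/dev/null;python3 g.py 10
```

```text
22.6 [0.5366 0.024  0.0482] [ 0.4 15.2  6.6] [1.66 0.02 0.03]
22.68 [0.5366 0.0239 0.0482] [ 0.1 14.   7.7] [1.53 0.07 0.02]
22.77 [0.5366 0.0238 0.0482] [ 0.1 14.1  5.5] [1.52 0.04 0.02]
```

```bash
python3 -m jog '[-0.1,0,0,0,0,0,0,-0.1,0,0,0,0,0,0]' >/dev/null; python3 g.py 10; python3 -m jog '[-0.05,0,0,0,0,0,0,0,0,0,0,0,0,0]' >/dev/null;python3 g.py 10
```

```text
22.93 [0.5366 0.0221 0.0482] [-0.1 15.8  6.7] [1.68 0.04 0.08]
23.1 [0.5366 0.0215 0.0482] [-0.6 14.4  6.2] [1.61 0.02 0.03]
```

```bash
python3 -m jog '[-0.05,0,0,0,0,0,0,0,0,0,0,0,0,0]' >/dev/null;python3 g.py 10; python3 -m jog '[0.2,0,0,0,0,0,0,0.3,0,0,0,0,0,0,0.5,0,-0.05,0,0,0,0,1,0,0,0,0,0,0,1.5,0,0,0,0,0,0]' >/dev/null;python3 g.py 10;  python3 -m jog '[2,0,0,0,0,0,0,2,0,0,0,0,0,0,2,0,0,0,0,0,0,2,0,0,0,0,0,0,2,0,0,0,0,0,0]' >/dev/null; python3 g.py 10 && python3 -m jog '[3,0,0,0,0,0,0,3,0,0,0,0,0,0,3,0,0,0,0,0,0,3,0,0,0,0,0,0,2.5,0,0,0,0,0,0]' >/dev/null; python3 g.py 10
```

```text
23.27 [0.5366 0.021  0.0482] [ 0.6 14.8  7.1] [1.59 0.01 0.03]
23.68 [0.5365 0.0531 0.0482] [-0.1 -1.8  1.5] [-0.26 -0.06 -0.  ]
24.1 [0.5356 0.1546 0.048 ] [ 0.3 -2.2  0.5] [-0.35 -0.01 -0.  ]
24.52 [0.5341 0.3008 0.0475] [ 0.2  0.1 -2.1] [ 0.08 -0.02 -0.  ]
```

```bash
python3 -m jog '[0.8,0,0.5,0,0,0,0,0,0,0.4,0,0,0,0,0,0,0,0,0,0,0]' >/dev/null; python3 g.py 10; python3 -m jog '[0,0,0.2,0,0,0,0,0,0,0,0,0,0,0]' >/dev/null; python3 g.py 10
python3 - <<'E'
from h import *
im,C=snap("top","t5")
print("bright on bed");blobs(mask(im,(0,0,140),(180,40,255),(215,165,300,275)),C,.012)
blobs(mask(im,(8,50,110),(28,255,255),(90,160,260,220)),C,.016)
E
```

```text
24.77 [0.534  0.3057 0.0375] [ 0.5 -0.4 -1.1] [ 0.04  0.02 -0.03]
24.93 [0.5355 0.3049 0.037 ] [ 0.8 -0.8 -1.4] [ 0.05  0.   -0.02]
bright on bed
px [273. 243.] world mm [381. -97.] size [18. 92.] long-axis deg -4.5
px [260. 192.] world mm [544. -67.] size [111. 218.] long-axis deg -89.5
px [173. 193.] world mm [535. 199.] size [ 33. 170.] long-axis deg -88.7
```

```bash
python3 -m jog '[0,0,0.1,0,0,0,0,0,0,0,0,0,0,0]' >/dev/null; python3 g.py 10; python3 -m jog '[0,0,0.05,0,0,0,0,0,0,0,0,0,0,0]' >/dev/null; python3 g.py 10; python3 -m jog '[0,0,0,0,0,0,0.3,0,0,0,0,0,0,0.6,0,0,0,0,0,0,1,0,0,0,0,0,0,1,0,0,0,0,0,0,1]' && python3 -m jog '[0,0,-1,0,0,0,1,0,0,-3,0,0,0,1,0,0,-4,0,0,0,1,0,0,-4,0,0,0,1,0,0,-1,0,0,0,1]' && python3 -m jog '[0,0,0,0,0,0,1,0,0,0,0,0,0,1]'
python3 - <<'E'
from h import *
im,C=snap("wrist","w6"); t,_=snap("top","t6")
a=cv2.resize(im,(400,300));b=cv2.resize(t[140:280,90:370],(400,200))
b=np.vstack([b,np.zeros((100,400,3),np.uint8)]);cv2.imwrite("pics/f.png",np.hstack([a,b])[...,::-1])
E
```

```text
25.15 [0.5361 0.3057 0.0369] [ 0.1 -0.6 -1.8] [ 0.05 -0.    0.02]
25.32 [0.536  0.3061 0.0364] [-0.1 -0.8 -1.5] [-0.05 -0.03  0.06]
time: 25.73
ee_pos: [0.536, 0.3064, 0.0365]
ee_rot: [0.0, 0.705, 0.709, 0.0]
ft_force: [-0.0, 0.1, -0.1]
finger_gap: 0.0728
grip_force: 0.0
time: 26.15
ee_pos: [0.5397, 0.3078, 0.1752]
ee_rot: [0.003, 0.705, 0.709, 0.006]
ft_force: [1.6, 0.8, 1.4]
finger_gap: 0.0855
grip_force: 0.0
time: 26.32
ee_pos: [0.5363, 0.3065, 0.1675]
ee_rot: [0.0, 0.705, 0.709, 0.001]
ft_force: [-0.2, -0.7, -0.1]
finger_gap: 0.0854
grip_force: 0.0
```

View pics/f.png

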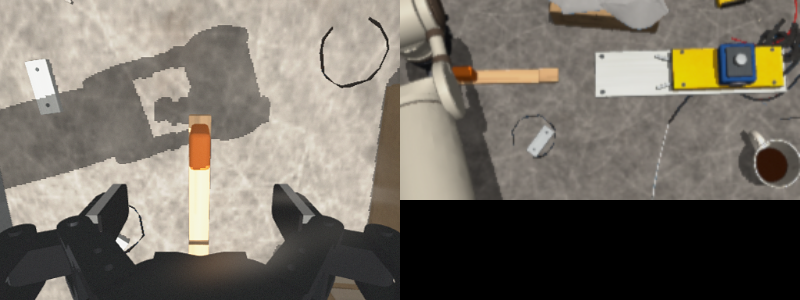

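The stick lies flat on the bench with its nose at (557,75) in the right panel, clear of the bed end (596,75). The bed is empty, so the blank stayed under the hood, and the gripper is clear. Handing in.

```bash
python3 -c "from cell import *; print(sign_off())"
```

```text
the job is handed in; nothing more can be done
None
```

The job is handed in: I fed the blank down the throat with the push stick and pushed the drag stop in by about 5 mm (judged from force and travel, since the stop can't be seen), the stick lies flat on the bench off the bed, and I kept clear of the mug, tape measure and jar; no verdict came back.

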